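# Clamp the perfusion syringe and hold a vacuum for a leak check

### The job

Leak-check the glass syringe lying in the syringe pump; its stopcock is already shut. First press both hinged barrel clamps down until their catches snap and hold them shut, then grip the plunger and draw it straight back, without rocking it sideways or up and down in the barrel, until the front of the black piston stands at the black ring mark halfway along the barrel. The vacuum pulls the plunger back, so finish while still holding it there, with the syringe in its bed and the things around it left alone.

Things in the scene. Friction and masses are not known exactly. Their poses are not given: they have to be found in the camera images.
- pump: Syringe pump, white housing 150 x 300 mm, fixed. Origin: centre of its underside, on the desk; x away from the robot (at yaw 0), y along the syringe towards the stopcock, z up. Syringe axis parallel to y at x = 0, z = 130 mm. Deck at z = 80; two guide rods (x = +-60, 8 mm thick) and a lead screw on it, tops at z = 97. Slotted upright for the flange at y = 11 to 15, 44 mm wide, top at z = 142.
- pusher_block (a point): Top centre of the parked black pusher block: pump x = 0, z = 146 mm, y = -124; the block spans y = -138 to -110 mm, 46 mm wide at the top, 136 mm wide below z = 119 mm. It does not move.
- catch_post (a point): Top of the catch post in front of clamp_flange (one like it stands in front of clamp_tip): post 8 x 14 mm at pump x = -49 to -41 mm, top at z = 146 mm; its sprung catch pin reaches in to x = -29 mm, top at z = 148 mm.
- syringe: Glass syringe with shut stopcock, loose in a V-bed that carries the barrel. Origin on the barrel axis at its open end (at pump x = 0, y = 20, z = 130 mm); y runs along the barrel towards the stopcock, z up. Barrel 20 mm thick, 105 mm long; flange 36 mm wide, 4 mm thick, 20 mm high just behind the origin.
- plunger: The plunger: black piston 14 mm long in the bore, bright rod 9 mm thick, thumb disc 28 mm in diameter and 5 mm thick at the free end. Origin on the axis at the front (stopcock end) of the piston; y along the axis towards the stopcock. The thumb disc's near face is 156 mm behind the origin; the bare rod between the flange upright and the disc is 46 mm long with the plunger fully in and grows as it is drawn.
- piston_front (a point): Front of the black piston, on the axis.
- thumb_disc (a point): Centre of the thumb disc's face that looks at the barrel, on the axis; the rod in front of it (pump +y side) is what to grip, and the disc then bears on the fingers.
- ring_mark (a point): Centre of the black ring mark on the barrel, on the axis, 56 mm from the open end, between the two clamps.
- plunger_draw (a joint): How far the plunger is drawn, in m: 0 piston at the bottom of the bore, 0.045 piston front at the ring mark, 0.062 the most. Starts at 0.012 to 0.024. 2 N of friction plus the vacuum, 300 N/m from 0.018 on (about 10 N at the mark); let go, it runs back. It can rock up to 4 degrees about the piston (over 2 it jams), righted by about 5 N m/rad.
- clamp_flange (a joint): Angle in rad of the barrel clamp nearer the barrel's open end: 0 shut and caught, grows as it opens up and away from the robot about an axis parallel to pump y; starts 0.5 to 1.0, stays where left. The catch is met at about 0.2, snaps at about 0.1 and takes about 8 N down at the thumb tab. Flat bar 16 mm wide, 5 mm thick, 46 mm from hinge to end, then a 7 mm nose.
- clamp_tip (a joint): The same for the clamp nearer the stopcock, 64 mm along +y from the other.
- clamp_flange_tab (a point): Centre of the top of the thumb tab (14 x 16 mm) on clamp_flange; from the hinge it lies 39 mm along the arm and 8.5 mm above its midline: shut, at pump x = -17, y = 44, z = 152 mm, the highest point there.
- clamp_tip_tab (a point): The same on clamp_tip: shut, at pump x = -17, y = 108, z = 152 mm.
- clamp_flange_hinge (a point): Hinge axis of clamp_flange, at pump x = 22, y = 44, z = 143.5 mm.
- clamp_tip_hinge (a point): Hinge axis of clamp_tip, at pump x = 22, y = 108, z = 143.5 mm.
- oil_bottle: Bystander: amber dropper bottle, 30 mm thick, 62 mm tall, in front of the pump. Origin: centre of its underside.
- slide_mailer: Bystander: white slide mailer 32 x 85 x 21 mm, behind the pump. Origin: centre of its underside.
- spare_stopcock: Bystander: small clear stopcock 45 mm long, behind the pump. Origin: under its centre.
- forceps: Bystander: steel forceps 120 mm long, flat on the desk in front of the pump. Origin: under its middle.
- hex_key: Bystander: small dark hex key 60 mm long lying on the pump's deck behind the lead screw. Origin: under the middle of its long leg.
- beaker: Bystander: glass cup 60 mm wide, 70 mm tall, beside the pump's stopcock end. Origin: centre of its underside.
- lens_tissue: Bystander: lens tissue booklet 75 x 105 x 8 mm, beside the pump's pusher end. Origin: centre of its underside.
Mind the look-alikes: they are no part of the job. There is more than one size of the syringe; the one meant has the size given above.

How it is judged:
By the outcome, as a careful person would: the job done as asked, in the order asked, and still so for the second after the job is handed in, while the arm keeps its last pose, push and grip.
It also fails if it takes over 51 s, if anything falls off the work surface, if the arm or the gripper's body presses on something with over 40 N, if the wrist force passes 120 N, or if a joint passes its speed limit or range.

### The arm

A 7-joint arm with a two-finger parallel gripper is mounted at the origin on the work surface. World frame = base frame: x ahead of the robot, y to its left, z up, the work surface at z = 0. Lengths are in mm, angles in rad, forces in N, time in s.
With the tool pointing down it reaches from about 400 to 925 mm from the base axis. Payload 5.6 kg.
Tool frame: the origin (TCP) lies at the very end of the fingers, on their centre line; the grasp point (between the pads) lies robot.grasp_offset behind it (robot.grasp_offset is the distance from the TCP to the grasp point, in mm); z points along the fingers, y is the line along which they close (so a half turn about z gives the same grasp; the last joint's range is limited). The gripper opens to 85 mm and grips with 20 to 120 N. Pads are 22 mm wide; open, the fingers measure 114 mm over their backs; the gripper's body (76 mm by 85 mm) begins 54 mm behind the grasp point. The pads swing forward as they close: fully open they stand 13 mm farther back than shut.
Start: joints at [-1.337, 0.468, -0.012, 1.603, 0.006, 1.071, -0.056], TCP at [177.672, 625.253, 231.29] pointing down, gripper open.
Joint ranges: [-2.53, 2.53], [-0.31, 2.02], [-1.57, 1.55], [0.28, 2.44], [-1.29, 4.43], [0.15, 1.84], [-2.92, 2.92]. Speed limits (rad/s): [2.57, 2.57, 3.14, 3.14, 3.14, 3.14, 3.14].

### API

Orientations are given as a 3x3 rotation matrix whose columns are the frame's x, y, z axes.
In Python, from bench import sensors, optics, close_job, robot gives the robot as it stands.
- The arm moves only by the tool step_arm, never from a script. Its arguments are lists of equal length, an entry for each row: "twist": the turn, a rotation vector about the world's x, y, z in degrees, a list of three; "travel": the shift along the world's x, y, z in cm, a list of three; "gripper": the closure, from 0 (fully open) to 1 (shut). In form: {"twist": [[rx, ry, rz], ...], "travel": [[tx, ty, tz], ...], "gripper": [gripper, ...]}. A call has 1 to 20 rows; each row shifts and turns the commanded pose from where the row before left it; what a row does not reach is not made up. A row lasts 1/10 s, in which the tool goes at most 50 mm and 8.59 degrees, less where a joint would pass 70% of its speed; a pose out of reach is approached as far as the arm can. A call with a gripper value outside its range is refused whole. The fingers move at their own pace and stop on an object; the grip force is fixed at half the most. Time passes only in rows, so rows that do not move let the fingers close. It gives the time, the measured TCP pose, the force, the opening and the grip force at its end, in the units of the state.
- sensors.state(): the state, without advancing time (a new reading comes with each control period).
- optics.snapshot(name): name is "side" or "top" or "wrist"; returns a dict with "image" (480x640x3 uint8, red, green, blue), "fovy" (degrees; the focal length in pixels is half the picture's height over the tangent of half this angle, whatever the lens; pixels are square), "cx", "cy" (the principal point, pixels), "k1" (the pictures are not rectified: a ray, as slopes to the right and down, at radius r is drawn at 1 + k1 r^2 times it, then the intrinsics apply), "R" (3x3) and "t" (3): a world point X has camera coordinates R X + t. Camera axes: x right, y down, z forward; pixel columns grow to the right and rows downward; lengths in mm; the calibration is good to about 2 mm. A picture is of the moment at which its call begins. There is no depth.
- close_job(): hands the job in; it is judged then, once.
Trained networks look in the newest picture that a camera, given by its name, has taken for a name from the list of things; names that differ only in an ending like _2 or _b are one class to them, and where a whole thing is asked for, a point or a joint stands for the part that bears it (a point fixed in the world has none). Each returns a list of dicts, best first, with "confidence" (0 to 1); they miss things now and then, are a little off and sometimes report something else, mostly with a low value. They report only what shows in the picture. A call takes as long as a camera call. They do not tell look-alikes from the thing itself.
- optics.boxes_of(camera, thing): "centre" ([x, y, z] in mm, in world coordinates, good to about 4 mm: the middle of the surface that is visible of it).
- optics.tip_of(camera, thing): "centre" ([x, y, z] in mm, in world coordinates, good to about 4 mm: a listed point, or the origin of a listed thing).
The state is a dict: "clock": time; "joint_positions": joint angles; "dq": joint speeds; "joint_efforts": joint torques, N m; "tcp_pos": TCP position; "ee_rot": TCP orientation; "contact_force": force on the tool from outside, world axes, zero at the start; "ft_torque": the same for the moment, N m; "gripper_width": finger opening in mm; "gripper_force": force on a finger pad.
Only numpy, scipy, OpenCV 4.12 (cv2) and the standard library are available. Lean on these libraries where they do the work, as an engineer would, in place of code of your own. Each camera call takes 0.05 s, during which the arm holds its last target. There are 200 camera calls.

## Working session

There is one attempt and no reset: what is moved stays moved. The work goes in short steps, Python scripts to look and compute and a tool call to move; the robot and the scene stay as the last step left them, time stands still between calls to the robot, and variables do not carry over. Pictures are saved under pics/ and viewed, at most 10 in all, crops included, and the job is handed in when it is done.

Besides the shell and the picture viewer there is one more tool, called after "Call:" as name(argument=value, ...), one argument or row to a line, values as JSON. step_arm: Moves the arm, as the interface text tells. Its arguments: {"type":"object","properties":{"twist":{"type":"array"},"travel":{"type":"array"},"gripper":{"type":"array"}},"required":["twist","travel","gripper"]}

```bash
mkdir -p pics; ls; cat > h.py <<'E'
import numpy as np,cv2
from bench import sensors,optics,close_job,robot
def snap(c,fn=None):
    s=optics.snapshot(c)
    if fn: cv2.imwrite('pics/'+fn,s['image'][:,:,::-1])
    return s
def proj(s,X):
    c=np.array(s['R'])@np.array(X,float)+np.array(s['t']); u=c[:2]/c[2]; f=240/np.tan(np.radians(s['fovy'])/2)
    u=u*(1+s['k1']*(u@u)); return np.array([s['cx']+f*u[0],s['cy']+f*u[1]])
def ray(s,p):
    f=240/np.tan(np.radians(s['fovy'])/2); d=(np.array(p,float)-[s['cx'],s['cy']])/f; u=d.copy()
    for _ in range(20): u=d/(1+s['k1']*(u@u))
    R=np.array(s['R']); t=np.array(s['t']); v=R.T@np.array([u[0],u[1],1]); return -R.T@t, v/np.linalg.norm(v)
def atz(s,p,z):
    o,v=ray(s,p); return o+v*(z-o[2])/v[2]
E
python3 - <<'E'
from h import *
print(robot.grasp_offset, [x for x in dir(robot) if x[0]!='_'])
for c in ('top','side'):
    s=snap(c,c+'0.png')
    print(c,s['fovy'],s['k1'],np.round(-np.array(s['R']).T@np.array(s['t'])))
    for n in ['pump','pusher_block','catch_post','syringe','thumb_disc','ring_mark','piston_front','clamp_flange_tab','clamp_tip_tab','clamp_flange_hinge','clamp_tip_hinge','oil_bottle','beaker','lens_tissue']:
        for r in optics.tip_of(c,n)[:3]: print(n,np.round(r['centre']),round(r['confidence'],2),np.round(proj(s,r['centre'])))
print(sensors.state()['clock'])
E
```

```text
pics
18.700000000000003 ['PlanningError', 'grasp_offset']
top 51.384250415502066 -0.0942151066227224 [ 402.  -84. 1113.]
pump [577. -36.  -2.] 0.92 [311. 239.]
pusher_block [ 542. -154.  146.] 0.86 [368. 244.]
pusher_block [662. 194.  -4.] 0.3 [211. 205.]
catch_post [547.  18. 146.] 0.76 [280. 243.]
catch_post [ 545. -152.  146.] 0.41 [367. 242.]
syringe [343. 186.  15.] 0.92 [210. 346.]
syringe [580. -14. 130.] 0.85 [297. 227.]
syringe [ 649. -424.   11.] 0.73 [481. 204.]
thumb_disc [ 704. -385.   20.] 0.64 [463. 179.]
thumb_disc [566. -79. 126.] 0.5 [329. 234.]
ring_mark [281. 162.  15.] 0.69 [221. 375.]
ring_mark [596.  36. 132.] 0.64 [272. 220.]
ring_mark [ 579. -462.   16.] 0.62 [500. 233.]
clamp_flange_tab [593.   5. 180.] 0.52 [285. 217.]
clamp_flange_tab [661. 194.  -0.] 0.19 [210. 205.]
clamp_tip_tab [603.  68. 173.] 0.64 [253. 213.]
clamp_tip_tab [ 666. -159.    4.] 0.42 [364. 199.]
clamp_flange_hinge [608.  -3. 145.] 0.61 [291. 212.]
clamp_flange_hinge [662. 195.  -3.] 0.58 [211. 205.]
clamp_tip_hinge [630.  64. 142.] 0.59 [257. 203.]
oil_bottle [504. 109.  -0.] 0.66 [247.
[... 493 characters left out ...]
08. -386.   21.] 0.78 [478. 404.]
thumb_disc [563. -85. 126.] 0.6 [337. 250.]
thumb_disc [411. 216.  20.] 0.51 [240. 229.]
ring_mark [280. 162.  20.] 0.82 [181. 245.]
ring_mark [597.  40. 131.] 0.61 [339. 214.]
ring_mark [ 583. -467.   14.] 0.6 [417. 467.]
clamp_flange_tab [596.   6. 181.] 0.43 [344. 199.]
clamp_tip_tab [602.  67. 175.] 0.52 [339. 188.]
clamp_flange_hinge [610.   5. 145.] 0.52 [350. 215.]
clamp_flange_hinge [596.   7. 181.] 0.44 [344. 199.]
clamp_tip_hinge [631.  61. 141.] 0.55 [353. 204.]
clamp_tip_hinge [720.  19.  -2.] 0.49 [395. 271.]
oil_bottle [505. 105.   2.] 0.86 [289. 257.]
beaker [603. -81.  86.] 0.49 [357. 265.]
lens_tissue [ 477. -257.   -1.] 0.63 [308. 375.]
1.5
```

View pics/top0.png

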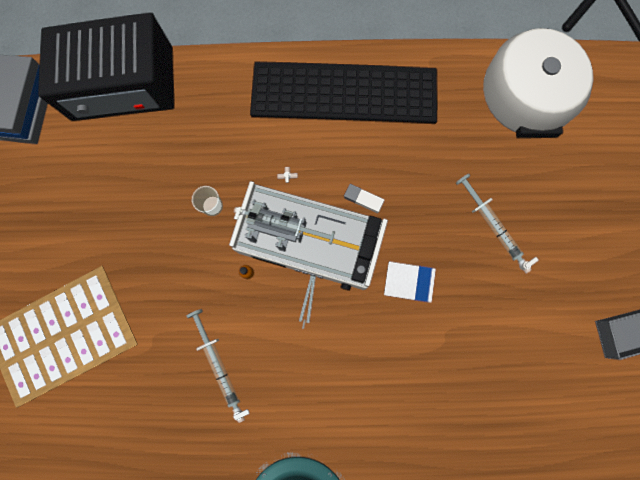

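```bash
python3 - <<'E'
import cv2
a=cv2.imread('pics/side0.png')[160:310,260:440]
cv2.imwrite('pics/side0c.png',cv2.resize(a,None,fx=4,fy=4,interpolation=cv2.INTER_CUBIC)[:600])
E
```

```text
(no output)
```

View pics/side0c.png

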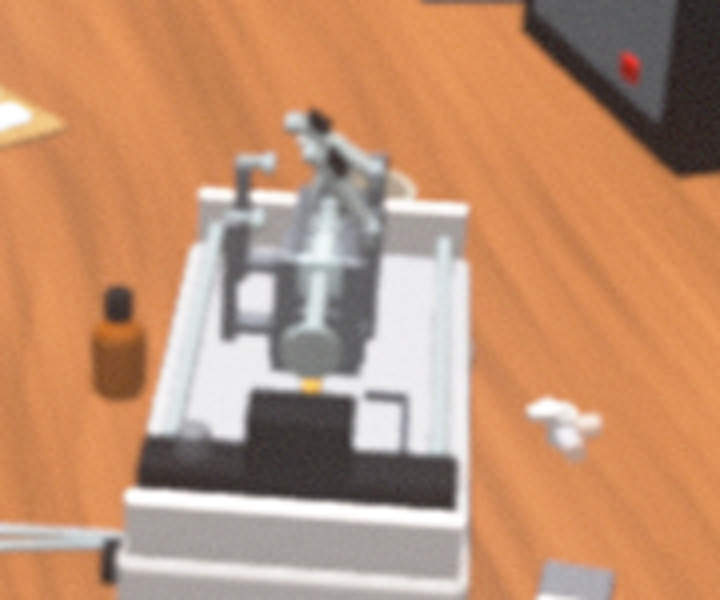

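The top view shows three syringes: one at (297,227) in the pump, and two loose on the desk at (215,365) and (497,225). The one in the pump bed is the one meant. The side crop confirms this, with the thumb disc at crop (310,350), both clamps open and the catch posts on the robot side. Next I fit the pump pose.

```bash
cat >> h.py <<'E'
from scipy.optimize import least_squares
LOC=dict(pump=(0,0,0),pusher_block=(0,-124,146),catch_post=(-45,44,146),syringe=(0,20,130),ring_mark=(0,76,130),clamp_flange_hinge=(22,44,143.5),clamp_tip_hinge=(22,108,143.5))
def W(p,l):
    x,y,a=p; c,s=np.cos(a),np.sin(a); l=np.array(l,float); return np.array([x+c*l[0]-s*l[1],y+s*l[0]+c*l[1],l[2]])
def L(p,w):
    x,y,a=p; c,s=np.cos(a),np.sin(a); d=np.array(w[:2])-[x,y]; return np.array([c*d[0]+s*d[1],-s*d[0]+c*d[1],w[2]])
E
python3 - <<'E'
from h import *
p0=(577,-36,-0.23); obs=[]
for c in ('top','side')*2:
    snap(c)
    for n in LOC:
        for r in optics.tip_of(c,n):
            if np.linalg.norm(r['centre']-W(p0,LOC[n]))<25: obs.append((c,n,np.array(r['centre']))); break
f=least_squares(lambda p:np.concatenate([(W(p,LOC[n])-o)[:2] for _,n,o in obs]),p0,loss='soft_l1',f_scale=4)
p=f.x; print(p,len(obs)); np.save('p.npy',p)
for c,n,o in obs: print(c,n,np.round(L(p,o)-LOC[n],1))
for c in ('top','side'):
    s=snap(c)
    for n in ('clamp_flange_tab','clamp_tip_tab','thumb_disc','piston_front','oil_bottle','forceps','beaker'):
        for r in optics.tip_of(c,n)[:2]:
            l=L(p,r['centre'])
            if abs(l[0])<160 and abs(l[1])<230: print(c,n,np.round(l),round(r['confidence'],2), np.round(np.arctan2(l[2]-143.5,22-l[0])-np.arctan2(8.5,39),2) if 'tab' in n else '')
    im=s['image'][:,:,::-1].copy()
    for l in [(x,y,80) for x in (-75,75) for y in (-150,150)]+[(0,15,142),(0,-124,146),(-45,44,146),(-45,108,146),(22,44,143.5),(22,108,143.5),(0,76,140)]:
        q=proj(s,W(p,l)); cv2.circle(im,(int(q[0]*16),int(q[1]*16)),16,(0,0,255),-1,shift=4)
    q=proj(s,W(p,(0,0,100))).astype(int); cv2.imwrite(f'pics/{c}1.png',cv2.resize(im[q[1]-75:q[1]+75,q[0]-100:q[0]+100],None,fx=4,fy=4,interpolation=cv2.INTER_CUBIC))
print(sensors.state()['clock'],sensors.state()['ee_rot'])
E
```

```text
[ 5.76850423e+02 -3.58980620e+01 -2.94257468e-01] 25
top pump [ 2.6 -1.  -0.4]
top pusher_block [-1.6  2.3  1.2]
top catch_post [ 1.9 -1.8  3.3]
top syringe [-3.   3.3  0.3]
top ring_mark [-1.8 -3.2  0.2]
top clamp_flange_hinge [-1.4 -0.4 -0.5]
top clamp_tip_hinge [ 1.3  1.6 -1.2]
side pusher_block [-1.4 -3.6 -3.8]
side catch_post [-1.2 -1.9 -2. ]
side syringe [ 3.9  0.9 -0.6]
side ring_mark [-2.8  2.   2. ]
side clamp_flange_hinge [-3.7  4.5  3.8]
side clamp_tip_hinge [ 0.9 -1.1 -0.7]
top pump [2.5 0.1 0.3]
top pusher_block [-1.4  3.6  0.3]
top catch_post [ 3.1 -0.3  0.5]
top syringe [-2.1  1.6 -1.3]
top ring_mark [ 2.2 -3.2 -0.8]
top clamp_flange_hinge [-3.  -2.9  0.9]
side pusher_block [ 0.9 -2.2  0.3]
side catch_post [ 1.5 -2.4 -1.6]
side syringe [ 4.  -0.3 -3.1]
side ring_mark [-0.8  3.   2.9]
side clamp_flange_hinge [-1.   2.9 -2.4]
side clamp_tip_hinge [0.3 1.8 0.2]
top clamp_flange_tab [  4.  45. 179.] 0.51 0.89
top clamp_tip_tab [ -6. 105. 172.] 0.47 0.59
top clamp_tip_tab [-113.  115.   -1.] 0.37 -1.04
top thumb_disc [  1. -44. 126.] 0.68 
top oil_bottle [-111.  114.   -1.] 0.72 
top forceps [-124.  -32.    0.] 0.74 
side clamp_flange_tab [  7.  45. 184.] 0.64 1.01
side clamp_tip_tab [-10. 107. 175.] 0.6 0.57
side piston_front [123. -91.   0.] 0.38 
side oil_bottle [-109.  115.    1.] 0.89 
side oil_bottle [  3. -46. 124.] 0.39 
side forceps [-125.  -34.   -2.] 0.59 
side beaker [  3.  20. 129.] 0.69 
3.9 [[-9.61913930e-01  2.73352493e-01  7.50580212e-05]
 [ 2.73352494e-01  9.61913933e-01  5.62326451e-06]
 [-7.06622230e-05  2.59263938e-05 -9.99999997e-01]]
```

View pics/top1.png

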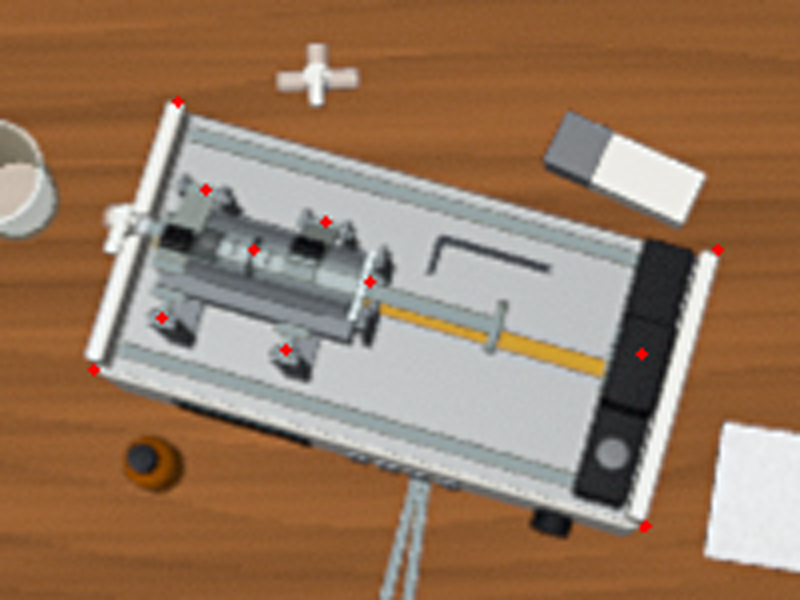

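Pump fit residuals are about 2 mm, and the overlay sits on the hinges, posts and pusher. The clamps stand at about 0.95 and 0.58 rad, and the disc is at pump y ≈ -45. Next I move above the pump with the fingers shut.

Call:
step_arm(
  twist=[
    [0,0,0],
    [0,0,0],
    [0,0,0],
    [0,0,0],
    [0,0,0],
    [0,0,0],
    [0,0,0],
    [0,0,0],
    [0,0,0],
    [0,0,0],
    [0,0,0],
    [0,0,0],
    [0,0,0],
    [0,0,0],
    [0,0,0],
    [0,0,0],
    [0,0,0],
    [0,0,0],
  ],
  travel=[
    [2.45,-3.65,0.25],
    [2.45,-3.65,0.25],
    [2.45,-3.65,0.25],
    [2.45,-3.65,0.25],
    [2.45,-3.65,0.25],
    [2.45,-3.65,0.25],
    [2.45,-3.65,0.25],
    [2.45,-3.65,0.25],
    [2.45,-3.65,0.25],
    [2.45,-3.65,0.25],
    [2.45,-3.65,0.25],
    [2.45,-3.65,0.25],
    [2.45,-3.65,0.25],
    [2.45,-3.65,0.25],
    [2.45,-3.65,0.25],
    [2.45,-3.65,0.25],
    [2.45,-3.65,0.25],
    [0,0,0],
  ],
  gripper=[1,1,1,1,1,1,1,1,1,1,1,1,1,1,1,1,1,1],
)

```text
clock: 5.7
tcp_pos: [596.5, -2.5, 274.4]
ee_rot: [[-0.959, 0.282, 0.003], [0.282, 0.959, -0.004], [-0.004, -0.003, -1.0]]
contact_force: [1.2, 0.6, -0.1]
gripper_width: -0.0
gripper_force: 0.0
```

```bash
cat > w.py <<'E'
from h import *
import sys
p=np.load('p.npy'); s=snap('wrist',sys.argv[1]); st=sensors.state()
print(st['clock'],np.round(st['joint_positions'],2),'tcp pump',np.round(L(p,st['tcp_pos']),1),'cam',np.round(L(p,-np.array(s['R']).T@np.array(s['t'])),1),'F',np.round(st['contact_force'],1),st['gripper_width'])
for n in list(LOC)+['clamp_flange_tab','clamp_tip_tab','thumb_disc','piston_front']:
    for r in optics.tip_of('wrist',n)[:2]: print(n,np.round(L(p,r['centre']),1),round(r['confidence'],2),np.round(proj(s,r['centre'])),'exp',np.round(proj(s,W(p,LOC[n]))) if n in LOC else '')
E
python3 w.py w0.png
```

```text
5.75 [-0.35  0.34  0.37  1.72 -0.13  1.11  1.35] tcp pump [  6.7  40.7 273.8] cam [-73.2  36.  417.6] F [-0.1 -0.1 -1. ] 0.05649647418707001
pump [-2.1 -0.4  3.3] 0.58 [293. 179.] exp [294. 181.]
pusher_block [  -2.5 -124.2  143.7] 0.82 [121. 209.] exp [120. 213.]
catch_post [-41.9  42.2 146.5] 0.69 [334. 159.] exp [336. 154.]
catch_post [ -2.8  21.2 133.1] 0.57 [306. 206.] exp [336. 154.]
syringe [ -3.7  21.9 136.1] 0.7 [307. 206.] exp [305. 209.]
syringe [ 177.2 -353.5   18.4] 0.63 [ 28. 318.] exp [305. 209.]
ring_mark [ -1.1  73.9 131.4] 0.93 [372. 208.] exp [374. 209.]
ring_mark [  -2.5 -122.6  145.2] 0.41 [122. 210.] exp [374. 209.]
clamp_flange_hinge [ 22.5  43.8 145.3] 0.79 [334. 242.] exp [335. 240.]
clamp_tip_hinge [ 20.6 107.7 144.7] 0.81 [415. 240.] exp [415. 241.]
clamp_tip_hinge [ 42.8 -37.1  81.8] 0.37 [249. 239.] exp [415. 241.]
clamp_flange_tab [  5.4  45.2 180.6] 0.6 [338. 235.] exp 
clamp_tip_tab [ -4.4 110.2 169.5] 0.6 [430. 218.] exp 
thumb_disc [ 217.9 -295.3   19.6] 0.85 [ 75. 346.] exp 
thumb_disc [  1.  -47.2 130.5] 0.82 [222. 210.] exp 
piston_front [ 18.8  43.9 146.9] 0.63 [335. 238.] exp
```

View pics/w0.png

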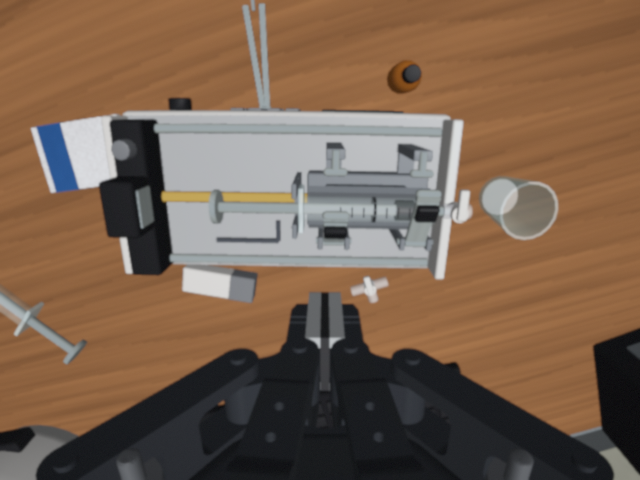

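The wrist view shows the pump syringe at row ~209: disc at (216,207), flange at (301,210), ring mark at (374,209), open clamp pads at (335,232) and (427,213). I refine the yaw from the guide rods.

```bash
cat > rods.py <<'E'
from h import *
def rods(c,p,z=95,verbose=True):
    s=snap(c); g=cv2.cvtColor(s['image'],cv2.COLOR_RGB2GRAY).astype(np.float32); res=[]
    for sx in (-60,60):
        d=np.arange(-7,7.01,.25); pts=[]
        for y in np.arange(-90,130,4):
            q=np.array([proj(s,W(p,(sx+e,y,z))) for e in d],np.float32)
            v=cv2.remap(g,q[:,:1],q[:,1:],cv2.INTER_LINEAR).ravel()
            w=np.clip(np.median(v)+0-v,0,None) if 0 else np.clip(np.percentile(v,80)-8-v,0,None)
            if w.sum()>20: pts.append((y,(w@d)/w.sum()))
        pts=np.array(pts); 
        f=least_squares(lambda k:k[0]+k[1]*pts[:,0]-pts[:,1],[0,0],loss='soft_l1',f_scale=.5).x
        print(c,sx,'offset',f[0].round(2),'slope',f[1].round(4),len(pts),np.abs(f[0]+f[1]*pts[:,0]-pts[:,1]).mean().round(2)); res.append(f)
    return res
if __name__=='__main__':
    p=np.load('p.npy')
    for c in ('wrist','top','side'): rods(c,p)
E
python3 rods.py
```

```text
wrist -60 offset -0.41 slope 0.0068 55 0.12
wrist 60 offset 3.66 slope -0.0028 55 0.41
top -60 offset -2.33 slope 0.0058 38 0.21
top 60 offset -2.3 slope -0.0191 39 0.97
side -60 offset 3.98 slope 0.0085 54 0.82
side 60 offset 3.4 slope 0.0007 27 1.16
```

```bash
python3 - <<'E'
from h import *
p0=np.load('p.npy'); obs=[]; st=sensors.state()
for c in ('top','wrist','side','wrist'):
    snap(c)
    for n in LOC:
        for r in optics.tip_of(c,n):
            if np.linalg.norm((r['centre']-W(p0,LOC[n])))<12: obs.append((c,n,np.array(r['centre']))); break
for yaw in (None,-0.301):
    g=lambda p:np.concatenate([(W((p[0],p[1],p[2] if yaw is None else yaw),LOC[n])-o)[:2] for _,n,o in obs])
    f=least_squares(g,p0,loss='soft_l1',f_scale=3); p=f.x.copy(); 
    if yaw: p[2]=yaw
    print(p,f.cost,len(obs))
np.save('p.npy',p)
for c in ('top','wrist','side'): print(c,np.mean([L(p,o)-LOC[n] for k,n,o in obs if k==c],axis=0).round(1))
print('tcp',L(p,st['tcp_pos']).round(1), 'clock',sensors.state()['clock'])
R=np.array(st['ee_rot']); print('tool y yaw err deg', np.degrees(np.arctan2(-R[0,1],R[1,1])-p[2]))
for t in (1.0,.95,.6,.3,.2,.1,0): 
    l=(22-39*np.cos(t)+8.5*np.sin(t), 143.5+39*np.sin(t)+8.5*np.cos(t)); print(t,np.round(l,1), W(p,(l[0],44,l[1])).round(1), W(p,(l[0],108,l[1])).round(1))
E
```

```text
[ 5.75923587e+02 -3.51625223e+01 -2.93894237e-01] 79.1222989956712 25
[ 5.75794991e+02 -3.51182381e+01 -3.01000000e-01] 81.5659745452552 25
top [-0.2 -0.6 -1.2]
wrist [-0.2  0.4  0.5]
side [ 1.  -0.5 -0.5]
tcp [  5.7  43.6 273.8] clock 8.05
tool y yaw err deg 1.3922681096109069
1.0 [  8.1 180.9] [596.6   4.5 180.9] [615.5  65.6 180.9]
0.95 [  6.2 180.2] [594.8   5.1 180.2] [613.8  66.2 180.2]
0.6 [ -5.4 172.5] [583.7   8.5 172.5] [602.7  69.6 172.5]
0.3 [-12.7 163.1] [576.7  10.7 163.1] [595.6  71.8 163.1]
0.2 [-14.5 159.6] [575.   11.2 159.6] [593.9  72.3 159.6]
0.1 [-16.  155.9] [573.6  11.6 155.9] [592.6  72.8 155.9]
0 [-17. 152.] [572.6  11.9 152. ] [591.6  73.1 152. ]
```

Call:
step_arm(
  twist=[
    [0,0,0],
    [0,0,0],
    [0,0,0],
    [0,0,0],
    [0,0,0],
    [0,0,0],
    [0,0,0],
    [0,0,0],
    [0,0,0],
  ],
  travel=[
    [0,0,-4.2],
    [0,0,-4.2],
    [-0.29,0.09,-0.5],
    [-0.38,0.12,-0.5],
    [-0.38,0.12,-0.6],
    [-0.38,0.12,-0.6],
    [-0.38,0.12,-0.6],
    [-0.19,0.06,-0.4],
    [0,0,0],
  ],
  gripper=[1,1,1,1,1,1,1,1,1],
)

```text
clock: 8.95
tcp_pos: [574.6, 11.0, 158.2]
ee_rot: [[-0.962, 0.273, 0.001], [0.273, 0.962, 0.0], [-0.001, 0.0, -1.0]]
contact_force: [1.0, 0.1, 1.9]
gripper_width: -0.2
gripper_force: 1.0
```

```bash
cat > st.py <<'E'
from h import *
p=np.load('p.npy'); st=sensors.state(); print(round(st['clock'],2),'tcp',np.round(L(p,st['tcp_pos']),1),np.round(st['tcp_pos'],1),'F',np.round(st['contact_force'],1),'q7',st['joint_positions'][6].round(2),st['gripper_width'].round(1),np.round(st['gripper_force'],1))
E
python3 st.py
```

```text
Traceback (most recent call last):
  File "st.py", line 2, in <module>
    p=np.load('p.npy'); st=sensors.state(); print(round(st['clock'],2),'tcp',np.round(L(p,st['tcp_pos']),1),np.round(st['tcp_pos'],1),'F',np.round(st['contact_force'],1),'q7',st['joint_positions'][6].round(2),st['gripper_width'].round(1),np.round(st['gripper_force'],1))
                                                                                                                                                                                                                 ^^^^^^^^^^^^^^^^^^^^^^^^^
AttributeError: 'float' object has no attribute 'round'
```

Call:
step_arm(
  twist=[
    [0,0,0],
    [0,0,0],
    [0,0,0],
  ],
  travel=[
    [-0.1,0.03,-0.25],
    [-0.05,0.0,-0.2],
    [0,0,0],
  ],
  gripper=[1,1,1],
)

```text
clock: 9.25
tcp_pos: [572.3, 11.3, 152.8]
ee_rot: [[-0.962, 0.273, -0.001], [0.273, 0.962, -0.0], [0.001, -0.0, -1.0]]
contact_force: [-0.2, 0.0, 0.2]
gripper_width: 0.0
gripper_force: 0.0
```

Call:
step_arm(
  twist=[
    [0,0,0],
    [0,0,0],
    [0,0,0],
  ],
  travel=[
    [0,0,-0.15],
    [0,0,-0.15],
    [0,0,0],
  ],
  gripper=[1,1,1],
)

```text
clock: 9.55
tcp_pos: [572.5, 11.4, 151.7]
ee_rot: [[-0.962, 0.273, -0.001], [0.273, 0.962, 0.001], [0.001, 0.001, -1.0]]
contact_force: [-5.9, 0.1, 13.3]
gripper_width: 0.1
gripper_force: 6.5
```

Call:
step_arm(
  twist=[
    [0,0,0],
    [0,0,0],
    [0,0,0],
    [0,0,0],
    [0,0,0],
    [0,0,0],
    [0,0,0],
    [0,0,0],
    [0,0,0],
    [0,0,0],
    [0,0,0],
  ],
  travel=[
    [0,0,4.0],
    [0,0,0],
    [1.5,2.9,0],
    [1.45,2.88,0],
    [0,0,0],
    [0,0,-1.4],
    [-0.33,0.1,-0.6],
    [-0.38,0.12,-0.6],
    [-0.19,0.06,-0.5],
    [-0.1,0.03,-0.2],
    [0,0,0],
  ],
  gripper=[1,1,1,1,1,1,1,1,1,1,1],
)

```text
clock: 10.65
tcp_pos: [592.1, 71.0, 158.0]
ee_rot: [[-0.962, 0.275, 0.001], [0.275, 0.962, -0.0], [-0.001, -0.0, -1.0]]
contact_force: [-1.6, -2.1, 4.3]
gripper_width: -0.1
gripper_force: 2.4
```

Call:
step_arm(
  twist=[
    [0,0,0],
    [0,0,0],
    [0,0,0],
  ],
  travel=[
    [-0.05,0.0,-0.25],
    [0,0,-0.2],
    [0,0,0],
  ],
  gripper=[1,1,1],
)

```text
clock: 10.95
tcp_pos: [591.3, 71.9, 152.4]
ee_rot: [[-0.962, 0.274, -0.0], [0.274, 0.962, -0.0], [0.0, -0.0, -1.0]]
contact_force: [0.5, 0.2, 0.2]
gripper_width: -0.2
gripper_force: 0.0
```

Call:
step_arm(
  twist=[
    [0,0,0],
    [0,0,0],
    [0,0,0],
  ],
  travel=[
    [0,0,-0.15],
    [0,0,-0.15],
    [0,0,0],
  ],
  gripper=[1,1,1],
)

```text
clock: 11.25
tcp_pos: [591.6, 72.1, 151.6]
ee_rot: [[-0.962, 0.274, -0.0], [0.274, 0.962, 0.001], [0.0, 0.001, -1.0]]
contact_force: [-6.6, -0.4, 14.2]
gripper_width: 0.3
gripper_force: 7.2
```

Call:
step_arm(
  twist=[
    [0,0,0],
    [0,0,0],
    [0,0,8.05],
    [0,0,8.05],
    [0,0,8.05],
    [0,0,8.05],
    [0,0,8.05],
    [0,0,8.05],
    [0,0,8.05],
    [0,0,8.05],
    [0,0,8.05],
    [0,0,8.05],
    [0,0,8.1],
    [0,0,0],
    [0,0,0],
  ],
  travel=[
    [0,0,3],
    [0,0,3],
    [-0.22,-1.24,0],
    [-0.22,-1.24,0],
    [-0.22,-1.24,0],
    [-0.22,-1.24,0],
    [-0.22,-1.24,0],
    [-0.22,-1.24,0],
    [-0.22,-1.24,0],
    [-0.23,-1.25,0],
    [-0.23,-1.25,0],
    [-0.23,-1.25,0],
    [-0.23,-1.25,0],
    [0,0,0],
    [0,0,0],
  ],
  gripper=[1,1,1,1,0.5,0.5,0.5,0.5,0.5,0.5,0.5,0.5,0.5,0.5,0.5],
)

```text
clock: 12.75
tcp_pos: [567.1, -64.5, 209.6]
ee_rot: [[-0.296, -0.955, -0.0], [-0.955, 0.296, 0.0], [-0.0, 0.0, -1.0]]
contact_force: [0.0, 0.1, -0.3]
gripper_width: 43.0
gripper_force: 0.0
```

```bash
python3 w.py w1.png; python3 - <<'E'
from h import *
p=np.load('p.npy')
for c in ('top','side'):
    s=snap(c,c+'2.png')
    for n in ('clamp_flange_tab','clamp_tip_tab','thumb_disc','syringe'):
        for r in optics.tip_of(c,n):
            l=L(p,r['centre'])
            if abs(l[0])<60 and abs(l[1])<140: print(c,n,np.round(l,1),round(r['confidence'],2))
R=np.array(sensors.state()['ee_rot']); print('tool y yaw err deg', np.degrees(np.arctan2(R[1,1],R[0,1])-p[2]))
E
```

```text
12.8 [-0.    0.36  0.07  1.83 -0.03  0.96  2.92] tcp pump [  0.3 -30.  209.7] cam [   0.  -113.5  353.1] F [-0.2  0.3  0.6] 42.53844364254667
pump [-3.6  1.2 -0.7] 0.93 [328. 234.] exp [325. 233.]
pusher_block [  -2.2 -125.6  144.6] 0.68 [329.  92.] exp [325.  95.]
catch_post [-45.9  41.6 147.6] 0.91 [393. 359.] exp [391. 361.]
syringe [-287.   149.    16.7] 0.91 [576. 362.] exp [325. 318.]
syringe [ -1.9  20.3 132.5] 0.65 [327. 320.] exp [325. 318.]
ring_mark [-336.   101.2   17.2] 0.76 [627. 325.] exp [325. 383.]
ring_mark [  2.8  75.7 129.9] 0.73 [321. 383.] exp [325. 383.]
clamp_flange_hinge [ 23.6  43.1 144.6] 0.93 [290. 359.] exp [292. 359.]
clamp_tip_hinge [ 20.7 107.8 142. ] 0.56 [297. 428.] exp [295. 429.]
clamp_tip_hinge [120.8 -89.8   3.3] 0.37 [196. 143.] exp [295. 429.]
clamp_flange_tab [-15.7  45.2 150.4] 0.77 [348. 367.] exp 
clamp_tip_tab [-15.9 112.2 152.9] 0.84 [346. 444.] exp 
thumb_disc [-232.   198.9   19.5] 0.58 [523. 400.] exp 
thumb_disc [  0.8 -50.3 128.6] 0.57 [323. 219.] exp 
top clamp_flange_tab [   2.6 -126.9  142.7] 0.62
top clamp_tip_tab [-16.5 106.2 153.1] 0.77
side clamp_flange_tab [-17.2  45.  150.8] 0.5
side thumb_disc [  0.9 -51.1 124.9] 0.51
side syringe [  2.7  20.6 128.1] 0.87
side syringe [   0.6 -126.8  146. ] 0.23
tool y yaw err deg 179.97956618849693
```

View pics/w1.png

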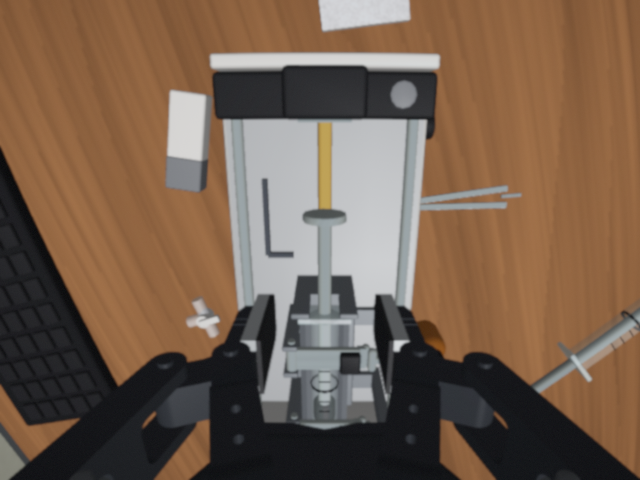

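The view shows both clamps down (tabs at rows 362 and 440 read z ≈ 151 mm, i.e. shut). Rod and disc at column 324 lie midway between the fingers at 273 and 376. Joint 7 is at its limit, so I turn back by half a turn, which gives the same grasp.

Call:
step_arm(
  twist=[
    [0,0,-8.57],
    [0,0,-8.57],
    [0,0,-8.57],
    [0,0,-8.57],
    [0,0,-8.57],
    [0,0,-8.57],
    [0,0,-8.57],
    [0,0,-8.57],
    [0,0,-8.57],
    [0,0,-8.57],
    [0,0,-8.57],
    [0,0,-8.57],
    [0,0,-8.57],
    [0,0,-8.57],
    [0,0,-8.57],
    [0,0,-8.57],
    [0,0,-8.57],
    [0,0,-8.57],
    [0,0,-8.57],
    [0,0,-8.57],
  ],
  travel=[
    [0,0,0],
    [0,0,0],
    [0,0,0],
    [0,0,0],
    [0,0,0],
    [0,0,0],
    [0,0,0],
    [0,0,0],
    [0,0,0],
    [0,0,0],
    [0,0,0],
    [0,0,0],
    [0,0,0],
    [0,0,0],
    [0,0,0],
    [0,0,0],
    [0,0,0],
    [0,0,0],
    [0,0,0],
    [0,0,0],
  ],
  gripper=[0.5,0.5,0.5,0.5,0.5,0.5,0.5,0.5,0.5,0.5,0.5,0.5,0.5,0.5,0.5,0.5,0.5,0.5,0.5,0.5],
)

```text
clock: 15.85
tcp_pos: [567.1, -64.4, 209.8]
ee_rot: [[0.157, 0.988, 0.0], [0.988, -0.157, 0.0], [0.0, 0.0, -1.0]]
contact_force: [0.2, 0.0, 0.1]
gripper_width: 42.7
gripper_force: 0.0
```

Call:
step_arm(
  twist=[
    [0,0,-8.57],
    [0,0,0],
    [0,0,0],
  ],
  travel=[
    [-0.09,-0.29,0],
    [0,0,0],
    [0,0,0],
  ],
  gripper=[0.5,0.5,0.5],
)

```text
clock: 16.15
tcp_pos: [566.2, -67.2, 209.8]
ee_rot: [[0.293, 0.956, -0.0], [0.956, -0.293, -0.0], [-0.0, 0.0, -1.0]]
contact_force: [0.0, -0.3, -0.2]
gripper_width: 42.6
gripper_force: 0.0
```

```bash
sed -i "s/.round(2),st\['gripper_width'\].*/.round(2),st['gripper_width'],st['gripper_force'],'T',np.round(st['ft_torque'],2)); R=np.array(st['ee_rot']); print('yaw err',np.degrees(np.arctan2(R[1,1],R[0,1])-p[2]),'tilt',R[:2,2].round(4))/" st.py; sed -i "s/st\['joint_positions'\]\[6\]/np.array(st['joint_positions'])/" st.py; python3 st.py; python3 w.py w2.png | head -1; python3 - <<'E'
from h import *
p=np.load('p.npy')
for k in range(3):
  for c in ('wrist','top','side'):
    snap(c)
    for n in ('thumb_disc','clamp_flange_tab'):
        for r in optics.tip_of(c,n):
            l=L(p,r['centre'])
            if abs(l[0])<60 and abs(l[1])<140: print(c,n,np.round(l,1),round(r['confidence'],2))
E
```

```text
16.15 tcp [  0.4 -33.5 209.8] [566.2 -67.2 209.8] F [ 0.  -0.3 -0.2] q7 [-0.5   0.42  0.72  1.86 -0.33  0.99  0.06] 42.611748094990865 0.0 T [-0.02  0.01  0.05]
yaw err 0.22526932930594248 tilt [-0.     -0.0001]
16.2 [-0.5   0.42  0.72  1.86 -0.33  0.99  0.06] tcp pump [  0.4 -33.5 209.8] cam [ -0.4  46.5 353.3] F [-0.  -0.7 -0.4] 43.00521245133825
wrist thumb_disc [  2.8 -47.3 128.9] 0.84
wrist clamp_flange_tab [-19.2  42.  151.8] 0.88
side thumb_disc [  1.2 -49.3 125. ] 0.76
side clamp_flange_tab [-14.1  45.2 153.6] 0.57
wrist thumb_disc [  3.5 -48.5 131.2] 0.87
wrist clamp_flange_tab [-17.3  43.7 150.2] 0.72
side thumb_disc [ -0.9 -49.4 125.3] 0.65
side thumb_disc [ 42.1 -36.7  80.4] 0.35
side clamp_flange_tab [-17.8  44.6 152.4] 0.72
wrist thumb_disc [  3.5 -44.9 130.6] 0.85
wrist clamp_flange_tab [-18.3  39.8 153.1] 0.59
side thumb_disc [  3.2 -48.2 125.4] 0.64
side clamp_flange_tab [ 41.9 -36.4  84.6] 0.61
side clamp_flange_tab [-17.1  42.7 154.2] 0.43
side clamp_flange_tab [ -3.1  80.5 133.9] 0.34
```

View pics/w2.png

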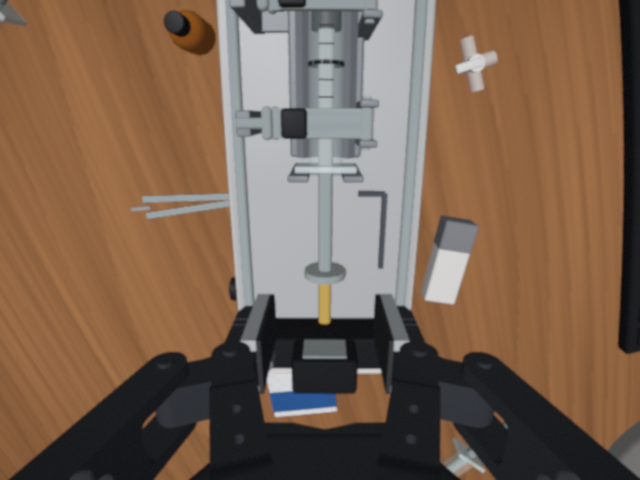

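```bash
python3 - <<'E'
from h import *
p=np.load('p.npy'); s=snap('wrist'); g=cv2.cvtColor(s['image'],cv2.COLOR_RGB2GRAY).astype(float)
for r in (180,200,215,230,245,258):
    v=g[r-2:r+3,305:346].mean(0); print(r,v.astype(int).tolist())
for y in (-48,-20,20): print(y,proj(s,W(p,(0,y,130))).round(1),proj(s,W(p,(5,y,130))).round(1))
g1=cv2.cvtColor(cv2.imread('pics/w1.png'),cv2.COLOR_BGR2GRAY)
for r in (235,250,270): print('w1',r,g1[r-2:r+3,305:346].mean(0).astype(int).tolist())
for q in [(325,262),(325,265),(325,283)]: print(q,L(p,atz(s,q,144)).round(1),L(p,atz(s,q,116)).round(1))
E
```

```text
180 [140, 138, 144, 162, 176, 180, 181, 181, 181, 181, 180, 179, 169, 153, 150, 156, 160, 159, 159, 159, 158, 158, 158, 156, 150, 139, 131, 144, 168, 179, 180, 180, 180, 180, 180, 178, 170, 153, 140, 139, 139]
200 [180, 180, 180, 180, 180, 180, 180, 180, 180, 180, 180, 178, 169, 155, 151, 156, 160, 159, 159, 159, 158, 159, 158, 156, 149, 138, 133, 149, 170, 178, 179, 179, 179, 179, 179, 179, 179, 179, 179, 179, 179]
215 [180, 180, 179, 180, 180, 179, 180, 180, 180, 180, 179, 177, 169, 154, 150, 157, 160, 159, 159, 158, 159, 159, 158, 155, 147, 137, 131, 147, 169, 178, 179, 179, 179, 179, 179, 179, 179, 179, 179, 179, 179]
230 [179, 180, 179, 180, 179, 179, 179, 179, 179, 180, 179, 177, 169, 154, 150, 156, 160, 160, 159, 159, 159, 159, 158, 154, 147, 136, 136, 155, 172, 178, 179, 179, 179, 179, 178, 179, 179, 178, 178, 179, 178]
245 [178, 179, 179, 179, 179, 179, 178, 179, 178, 179, 179, 177, 168, 154, 150, 156, 160, 159, 159, 159, 158, 159, 158, 154, 146, 134, 134, 154, 172, 177, 178, 178, 178, 178, 178, 178, 178, 178, 178, 178, 178]
258 [178, 178, 178, 178, 178, 179, 178, 178, 178, 
[... 346 characters left out ...]
, 158, 159, 159, 158, 159, 159, 159, 156, 152, 165, 187, 196, 198, 198, 198, 198, 198, 198, 198, 198, 199, 199, 199, 199]
w1 250 [193, 194, 194, 194, 194, 195, 195, 195, 196, 196, 195, 187, 166, 139, 136, 147, 155, 158, 158, 158, 158, 159, 159, 159, 155, 152, 166, 188, 197, 199, 199, 199, 199, 200, 199, 200, 200, 201, 201, 201, 201]
w1 270 [193, 194, 194, 194, 194, 195, 195, 195, 195, 196, 196, 193, 180, 150, 137, 147, 154, 158, 159, 158, 158, 159, 159, 159, 155, 155, 171, 190, 198, 199, 200, 199, 200, 200, 200, 200, 200, 201, 201, 201, 201]
(325, 262) [  0.4 -39.7 144. ] [  0.5 -51.2 116. ]
(325, 265) [  0.4 -41.7 144. ] [  0.5 -53.5 116. ]
(325, 283) [  0.4 -53.9 144. ] [  0.5 -67.3 116. ]
```

Call:
step_arm(
  twist=[
    [0,0,0],
    [0,0,0],
    [0,0,0],
    [0,0,0],
    [0,0,0],
    [0,0,0],
    [0,0,0],
  ],
  travel=[
    [0,0,-2.5],
    [0,0,-2.5],
    [0,0,-2.5],
    [0,0,-1.5],
    [0,0,-0.85],
    [0,0,0],
    [0,0,0],
  ],
  gripper=[0.5,0.5,0.5,0.5,0.5,0.5,0.5],
)

```text
clock: 18.85
tcp_pos: [566.8, -67.7, 112.0]
ee_rot: [[0.296, 0.955, 0.001], [0.955, -0.296, -0.0], [0.0, 0.001, -1.0]]
contact_force: [0.2, -0.4, -0.2]
gripper_width: 42.7
gripper_force: 0.0
```

```bash
python3 st.py; python3 - <<'E'
from h import *
s=snap('wrist','w3.png'); g=cv2.cvtColor(s['image'],cv2.COLOR_RGB2GRAY).astype(float); p=np.load('p.npy')
for y in (-20,-10,0,10): print(y,proj(s,W(p,(0,y,130))).round(1),proj(s,W(p,(4.5,y,130))).round(1))
E
```

```text
18.85 tcp [  1.1 -33.8 112. ] [566.8 -67.7 112. ] F [ 0.2 -0.4 -0.2] q7 [-0.43  0.55  0.64  1.93 -0.45  0.81  0.15] 42.73951756654245 0.0 T [-0.04 -0.05  0.05]
yaw err 0.0004076623091110532 tilt [ 0.0013 -0.0002]
-20 [322.6 297.4] [334.4 297.4]
-10 [322.6 273.5] [334.6 273.5]
0 [322.5 248.3] [334.9 248.3]
10 [322.4 221.9] [335.1 221.9]
```

View pics/w3.png

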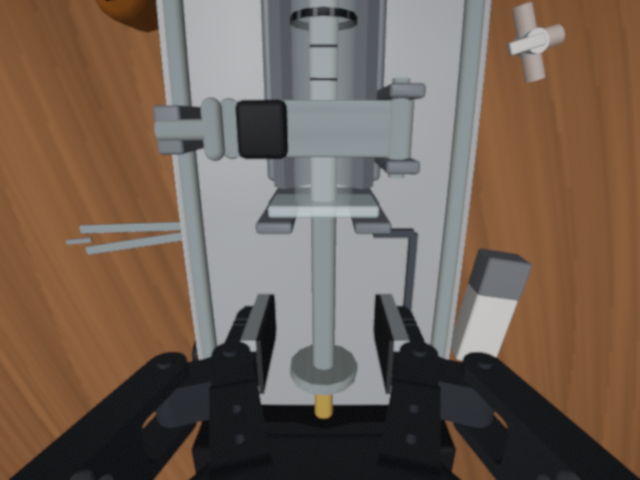

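```bash
python3 - <<'E'
from h import *
s=snap('wrist'); p=np.load('p.npy')
for q,z in [((324,345),116),((324,385),144),((324,388),144)]: print(q,L(p,atz(s,q,z)).round(1))
for y in (-22,-44,-47,-50): print(y,[proj(s,W(p,(21,y,z))).round().tolist() for z in (112,130,145)],[proj(s,W(p,(0,y,z))).round().tolist() for z in (116,144)])
E
```

```text
(324, 345) [  0.7 -51.3 116. ]
(324, 385) [  0.6 -49.6 144. ]
(324, 388) [  0.6 -51.  144. ]
-22 [[371.0, 282.0], [377.0, 302.0], [383.0, 323.0]] [[322.0, 286.0], [322.0, 321.0]]
-44 [[369.0, 326.0], [374.0, 350.0], [379.0, 374.0]] [[322.0, 331.0], [322.0, 373.0]]
-47 [[369.0, 332.0], [374.0, 356.0], [379.0, 381.0]] [[323.0, 337.0], [322.0, 379.0]]
-50 [[368.0, 337.0], [373.0, 362.0], [378.0, 387.0]] [[323.0, 343.0], [322.0, 386.0]]
```

The disc near face is at y ≈ -50, the pads span -45 to -22, and the rod is centred within 0.5 mm. Now I grip.

Call:
step_arm(
  twist=[
    [0,0,0],
    [0,0,0],
    [0,0,0],
    [0,0,0],
    [0,0,0],
    [0,0,0],
  ],
  travel=[
    [0,0,0],
    [0,0,0],
    [0,0,0],
    [0,0,0],
    [0,0,0],
    [0,0,0],
  ],
  gripper=[1,1,1,1,1,1],
)

```text
clock: 19.55
tcp_pos: [566.3, -67.4, 111.4]
ee_rot: [[0.296, 0.955, 0.0], [0.955, -0.296, 0.0], [0.0, 0.0, -1.0]]
contact_force: [0.9, 0.6, 0.6]
gripper_width: 6.6
gripper_force: 58.5
```

```bash
python3 st.py
```

```text
19.55 tcp [  0.5 -33.6 111.4] [566.3 -67.4 111.4] F [0.9 0.6 0.6] q7 [-0.43  0.55  0.64  1.93 -0.45  0.81  0.15] 6.580827738002529 58.47247123718262 T [ 0.08 -0.13 -0.04]
yaw err 0.009669579396402578 tilt [0.0004 0.0001]
```

Call:
step_arm(
  twist=[
    [0,0,0],
    [0,0,0],
    [0,0,0],
    [0,0,0],
    [0,0,0],
    [0,0,0],
    [0,0,0],
    [0,0,0],
    [0,0,0],
    [0,0,0],
    [0,0,0],
    [0,0,0],
  ],
  travel=[
    [-0.03,-0.096,0],
    [-0.06,-0.191,0],
    [-0.074,-0.239,0],
    [-0.074,-0.239,0],
    [-0.074,-0.239,0],
    [-0.074,-0.239,0],
    [-0.074,-0.239,0],
    [-0.074,-0.239,0],
    [-0.074,-0.239,0],
    [-0.074,-0.239,0],
    [-0.06,-0.191,0],
    [0,0,0],
  ],
  gripper=[1,1,1,1,1,1,1,1,1,1,1,1],
)

```text
clock: 20.75
tcp_pos: [559.1, -90.2, 111.3]
ee_rot: [[0.296, 0.955, 0.0], [0.955, -0.296, 0.002], [0.002, -0.0, -1.0]]
contact_force: [2.9, 6.2, 0.4]
gripper_width: 7.0
gripper_force: 58.5
```

```bash
python3 st.py;  python3 - <<'E'
from h import *
s=snap('wrist'); cv2.imwrite('pics/w4.png',cv2.resize(s['image'][0:300,200:450,::-1],None,fx=2,fy=2,interpolation=cv2.INTER_CUBIC)); p=np.load('p.npy')
for y in (76,70,80,60): print(y,proj(s,W(p,(0,y,130))).round(1),proj(s,W(p,(0,y,140))).round(1))
for n in ('piston_front','ring_mark','thumb_disc'):
  for c in ('wrist','top','side'):
    for r in optics.tip_of(c,n):
      l=L(p,r['centre'])
      if abs(l[0])<30 and abs(l[1])<140: print(c,n,l.round(1),round(r['confidence'],2))
E
```

```text
20.75 tcp [  0.4 -57.6 111.3] [559.1 -90.2 111.3] F [2.9 6.2 0.4] q7 [-0.39  0.54  0.64  1.94 -0.45  0.8   0.2 ] 6.985117908152667 58.51822257041931 T [ 1.22 -0.55 -0.08]
yaw err 0.05240571627910981 tilt [0.0005 0.0016]
76 [324.6 -72.6] [324.7 -90.2]
70 [324.6 -50.2] [324.7 -65.7]
80 [324.6 -87.6] [ 324.7 -106.6]
60 [324.6 -13.4] [324.6 -25.4]
wrist piston_front [ 22.8  44.7 144.7] 0.47
side ring_mark [ -0.5  81.1 129.4] 0.63
wrist thumb_disc [  4.  -70.7 128.7] 0.77
wrist thumb_disc [-18.2  44.2 152.9] 0.58
side thumb_disc [  3.2 -48.2 125.4] 0.64
```

View pics/w4.png

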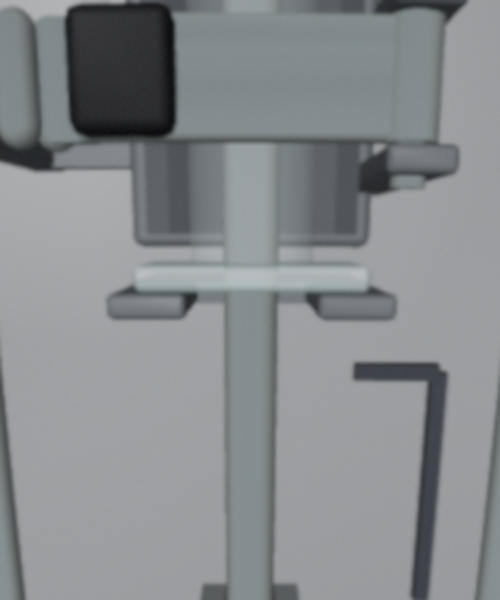

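```bash
python3 - <<'E'
from h import *
p=np.load('p.npy'); out=[]
for c in ('top','side'):
    s=snap(c); q=proj(s,W(p,(0,60,130))); x,y=int(q[0]-50),int(q[1]-37)
    out.append(cv2.resize(s['image'][y:y+37*2,x:x+100,::-1],(800,296 if 0 else 592)[0:2],interpolation=cv2.INTER_CUBIC)[:592,:])
    print(c,x,y,[ (k,proj(s,W(p,(0,k,130))).round(1).tolist()) for k in (20,76,100,-80)])
    for n in ('piston_front','ring_mark','thumb_disc'):
      for r in optics.tip_of(c,n):
        l=L(p,r['centre'])
        if abs(l[0])<30 and abs(l[1])<140: print(c,n,l.round(1),round(r['confidence'],2),proj(s,r['centre']).round(1))
cv2.imwrite('pics/m1.png',np.vstack([cv2.resize(o,(400,296)) for o in out]))
st=sensors.state(); print(np.round(st['contact_force'],1))
E
```

```text
top 228 184 [(20, [297.8, 226.8]), (76, [271.2, 219.2]), (100, [259.9, 216.0]), (-80, [345.8, 240.5])]
top ring_mark [ -1.7  71.9 127.1] 0.72 [273.  220.8]
top ring_mark [-16.9 104.8 156. ] 0.24 [253.1 220.8]
side 289 181 [(20, [338.5, 228.6]), (76, [340.2, 215.3]), (100, [340.9, 210.0]), (-80, [335.1, 255.5])]
side thumb_disc [  1.5 -72.9 121.1] 0.62 [336.  257.8]
[2.9 6.3 1.2]
```

View pics/m1.png

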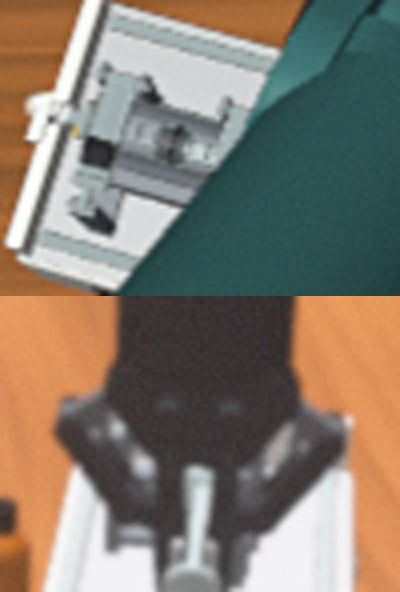

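```bash
python3 - <<'E'
from h import *
p=np.load('p.npy'); s=snap('wrist'); st=sensors.state(); R=np.array(s['R']); cam=-R.T@np.array(s['t'])-np.array(st['tcp_pos'])
def at(tcp): d=dict(s); d['t']=-R@(cam+np.array(tcp)); return d
print(s['k1'],[proj(at([566.2,-67.2,209.8]),W(p,(0,y,130))).round(1).tolist() for y in (20,76,-48)])
for f,tcp,rs in (('w2',[566.2,-67.2,209.8],(3,80)),('w3',[566.5,-67.5,111.5],(2,50))):
    d=at(tcp); g=cv2.cvtColor(cv2.imread(f'pics/{f}.png'),cv2.COLOR_BGR2GRAY).astype(float)
    print(f); print([(r,int(g[r,321:329].mean()),L(p,atz(d,(324.5,r),138.5))[1].round(1),L(p,atz(d,(324.5,r),121.5))[1].round(1)) for r in range(*rs,1 if f=='w2' else 2)])
# top profile now and at start
now=snap('top')
for nm,g in (('now',now['image'].astype(float).mean(2)),('t0',cv2.imread('pics/top0.png').astype(float).mean(2))):
    ys=np.arange(52,101,2.); q=np.array([[proj(now,W(p,(x,y,134))) for x in (-2,0,2)] for y in ys],np.float32)
    v=cv2.remap(g.astype(np.float32),q[...,0],q[...,1],cv2.INTER_LINEAR).mean(1); print(nm,list(zip(ys.astype(int).tolist(),v.astype(int).tolist())))
E
```

```text
-0.06534818961587235 [[324.4, 161.6], [324.5, 61.2], [324.4, 266.1]]
w2
[(3, 155, np.float64(103.5), np.float64(108.0)), (4, 155, np.float64(103.0), np.float64(107.5)), (5, 155, np.float64(102.5), np.float64(107.0)), (6, 153, np.float64(102.0), np.float64(106.4)), (7, 145, np.float64(101.5), np.float64(105.9)), (8, 128, np.float64(101.1), np.float64(105.4)), (9, 101, np.float64(100.6), np.float64(104.9)), (10, 87, np.float64(100.1), np.float64(104.4)), (11, 96, np.float64(99.6), np.float64(103.8)), (12, 107, np.float64(99.1), np.float64(103.3)), (13, 111, np.float64(98.7), np.float64(102.8)), (14, 112, np.float64(98.2), np.float64(102.3)), (15, 111, np.float64(97.7), np.float64(101.8)), (16, 112, np.float64(97.2), np.float64(101.2)), (17, 111, np.float64(96.7), np.float64(100.7)), (18, 111, np.float64(96.2), np.float64(100.2)), (19, 111, np.float64(95.8), np.float64(99.7)), (20, 111, np.float64(95.3), np.float64(99.2)), (21, 111, np.float64(94.8), np.float64(98.6)), (22, 109, np.float64(94.3), np.float64(98.1)), (23, 99, np.float64(93.8), np.float64(97.6)), (24, 83, np.float64(93.3),
[... 3578 characters left out ...]
8)), (44, 115, np.float64(66.3), np.float64(69.2)), (46, 88, np.float64(65.7), np.float64(68.6)), (48, 151, np.float64(65.2), np.float64(68.0))]
now [(52, 178), (54, 184), (56, 176), (58, 161), (60, 184), (62, 198), (64, 193), (66, 171), (68, 156), (70, 136), (72, 105), (74, 90), (76, 83), (78, 100), (80, 108), (82, 110), (84, 121), (86, 147), (88, 170), (90, 172), (92, 159), (94, 143), (96, 156), (98, 171), (100, 156)]
t0 [(52, 145), (54, 141), (56, 144), (58, 147), (60, 162), (62, 180), (64, 182), (66, 165), (68, 146), (70, 171), (72, 182), (74, 165), (76, 121), (78, 127), (80, 176), (82, 184), (84, 167), (86, 149), (88, 170), (90, 183), (92, 165), (94, 114), (96, 90), (98, 98), (100, 99)]
```

The calibrated profile puts the piston front at y ≈ 107 at the start (14 mm drawn). It has now come 24 mm without visible slip, which leaves about 7 mm to the ring.

Call:
step_arm(
  twist=[
    [0,0,0],
    [0,0,0],
    [0,0,0],
    [0,0,0],
    [0,0,0],
    [0,0,0],
  ],
  travel=[
    [-0.03,-0.096,0],
    [-0.06,-0.191,0],
    [-0.06,-0.191,0],
    [-0.058,-0.19,0],
    [0,0,0],
    [0,0,0],
  ],
  gripper=[1,1,1,1,1,1],
)

```text
clock: 22.35
tcp_pos: [557.3, -96.0, 111.3]
ee_rot: [[0.295, 0.956, 0.001], [0.956, -0.295, 0.002], [0.002, -0.0, -1.0]]
contact_force: [2.9, 7.8, 0.5]
gripper_width: 6.5
gripper_force: 58.5
```

```bash
python3 st.py; cat > prof.py <<'E'
from h import *
p=np.load('p.npy'); acc=0
for k in range(4):
    now=snap('top'); acc=acc+now['image'].astype(np.float32)/4
cv2.imwrite('pics/topacc.png',acc[:,:,::-1])
g=acc.mean(2); ys=np.arange(52,101,1.); q=np.array([[proj(now,W(p,(x,y,138))) for x in (-2,-1,0,1,2)] for y in ys],np.float32)
v=cv2.remap(g,q[...,0],q[...,1],cv2.INTER_LINEAR).mean(1); print(list(zip(ys.astype(int).tolist(),v.astype(int).tolist())))
for c in ('wrist','side'):
    snap(c)
    for r in optics.tip_of(c,'thumb_disc'):
        l=L(p,r['centre'])
        if abs(l[0])<30 and l[1]<0: print(c,l.round(1))
x,y=proj(now,W(p,(0,70,130))).astype(int); cv2.imwrite('pics/m2.png',cv2.resize(acc[y-25:y+25,x-35:x+35,::-1],None,fx=10,fy=10,interpolation=cv2.INTER_CUBIC))
E
python3 prof.py; python3 st.py
```

```text
22.35 tcp [  0.4 -63.6 111.3] [557.3 -96.  111.3] F [2.9 7.8 0.5] q7 [-0.38  0.54  0.64  1.94 -0.45  0.8   0.21] 6.4770411158831855 58.518197536468506 T [ 1.52 -0.67 -0.1 ]
yaw err 0.09806352808299898 tilt [0.0007 0.0024]
[(52, 176), (53, 178), (54, 180), (55, 177), (56, 169), (57, 160), (58, 162), (59, 175), (60, 188), (61, 188), (62, 173), (63, 148), (64, 116), (65, 94), (66, 90), (67, 91), (68, 98), (69, 103), (70, 104), (71, 104), (72, 98), (73, 89), (74, 81), (75, 81), (76, 98), (77, 125), (78, 149), (79, 165), (80, 172), (81, 170), (82, 163), (83, 154), (84, 147), (85, 148), (86, 154), (87, 164), (88, 169), (89, 170), (90, 169), (91, 160), (92, 149), (93, 142), (94, 139), (95, 150), (96, 165), (97, 170), (98, 166), (99, 157), (100, 147)]
wrist [  3.6 -78.8 130.7]
side [  0.5 -78.9 124.8]
side [   0.2 -127.2  147.1]
22.75 tcp [  0.4 -63.6 111.3] [557.3 -96.  111.3] F [3.7 8.1 0.5] q7 [-0.38  0.54  0.64  1.94 -0.45  0.8   0.21] 6.578952590822377 58.519474267959595 T [ 1.56 -0.63 -0.05]
yaw err 0.10080033422878777 tilt [0.0006 0.0024][ WARN:0@1.101] global loadsave.cpp:1063 imwrite_ Unsupported depth image for selected encoder is fallbacked to CV_8U.
```

View pics/m2.png

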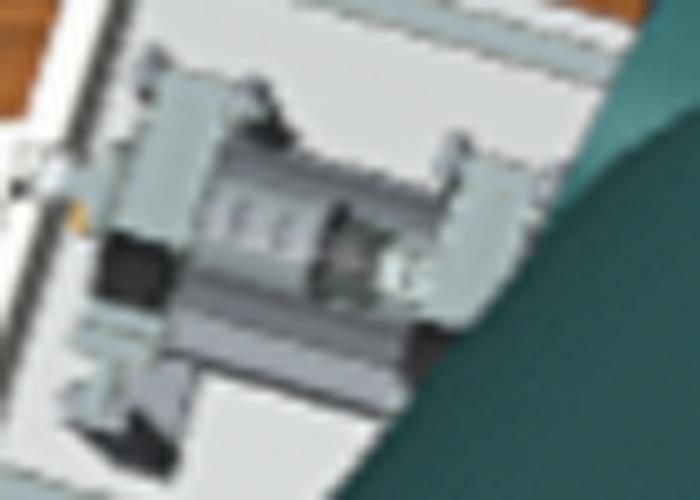

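Call:
step_arm(
  twist=[
    [0,0,0],
    [0,0,0],
    [0,0,0],
    [0,0,0],
  ],
  travel=[
    [-0.025,-0.08,0],
    [-0.025,-0.08,0],
    [0,0,0],
    [0,0,0],
  ],
  gripper=[1,1,1,1],
)

```text
clock: 23.15
tcp_pos: [557.0, -97.1, 111.3]
ee_rot: [[0.294, 0.956, 0.001], [0.956, -0.295, 0.003], [0.003, -0.0, -1.0]]
contact_force: [3.4, 8.3, -0.3]
gripper_width: 6.5
gripper_force: 58.5
```

```bash
python3 prof.py 2>/dev/null; python3 st.py
```

```text
[(52, 176), (53, 178), (54, 180), (55, 177), (56, 170), (57, 162), (58, 162), (59, 169), (60, 172), (61, 157), (62, 130), (63, 108), (64, 97), (65, 91), (66, 90), (67, 91), (68, 98), (69, 103), (70, 104), (71, 102), (72, 97), (73, 89), (74, 87), (75, 96), (76, 119), (77, 145), (78, 163), (79, 170), (80, 172), (81, 169), (82, 163), (83, 154), (84, 147), (85, 148), (86, 154), (87, 164), (88, 170), (89, 170), (90, 168), (91, 161), (92, 150), (93, 142), (94, 139), (95, 150), (96, 164), (97, 170), (98, 167), (99, 158), (100, 148)]
wrist [  4.9 -79.2 129. ]
side [  0.6 -80.7 123.9]
23.55 tcp [  0.4 -64.8 111.3] [557.  -97.1 111.3] F [3.6 8.4 0.4] q7 [-0.37  0.54  0.64  1.94 -0.45  0.8   0.21] 7.081245848408214 58.51358234882355 T [ 1.74 -0.71 -0.14]
yaw err 0.1209125542667323 tilt [0.0008 0.0029]
```

Call:
step_arm(
  twist=[
    [0,0,0],
    [0,0,0],
    [0,0,0],
  ],
  travel=[
    [-0.018,-0.057,0],
    [0,0,0],
    [0,0,0],
  ],
  gripper=[1,1,1],
)

```text
clock: 23.85
tcp_pos: [556.8, -97.5, 111.3]
ee_rot: [[0.294, 0.956, 0.001], [0.956, -0.294, 0.003], [0.003, -0.0, -1.0]]
contact_force: [3.3, 9.1, 0.1]
gripper_width: 6.8
gripper_force: 58.5
```

```bash
python3 prof.py 2>/dev/null; python3 st.py; python3 - <<'E'
from h import *
p=np.load('p.npy')
for c in ('wrist','top'):
    snap(c)
    for n in ('clamp_flange_tab','clamp_tip_tab'):
        for r in optics.tip_of(c,n)[:1]: print(c,n,L(p,r['centre']).round(1),round(r['confidence'],2))
E
```

```text
[(52, 176), (53, 178), (54, 180), (55, 177), (56, 170), (57, 162), (58, 161), (59, 167), (60, 167), (61, 150), (62, 125), (63, 106), (64, 97), (65, 91), (66, 91), (67, 93), (68, 99), (69, 104), (70, 104), (71, 102), (72, 97), (73, 89), (74, 88), (75, 97), (76, 119), (77, 145), (78, 163), (79, 170), (80, 171), (81, 169), (82, 163), (83, 155), (84, 148), (85, 149), (86, 155), (87, 164), (88, 170), (89, 171), (90, 169), (91, 160), (92, 149), (93, 142), (94, 139), (95, 150), (96, 164), (97, 170), (98, 167), (99, 158), (100, 147)]
wrist [  3.3 -80.2 131. ]
side [  1.6 -76.7 123.7]
24.25 tcp [  0.4 -65.2 111.3] [556.8 -97.5 111.3] F [3.8 9.1 0.6] q7 [-0.37  0.54  0.64  1.94 -0.45  0.8   0.21] 6.856194428850483 58.513333797454834 T [ 1.79 -0.77 -0.15]
yaw err 0.12665017479516788 tilt [0.0008 0.0032]
top clamp_flange_tab [-19.2  43.5 152.8] 0.67
top clamp_tip_tab [-13.4 100.4 154.9] 0.73
```

The front dark edge no longer moves with the piston, so the piston front lies under the ring. The pull is 9.8 N, close to the roughly 10 N expected at the mark, and both tabs read shut. I hand in while holding.

```bash
python3 -c "
from bench import close_job
print(close_job())"
```

```text
the job is handed in; nothing more can be done
None
```

I handed the job in with both clamps pressed shut and reading caught. The arm is holding the plunger with the piston front at the ring mark to within about 1 mm, at roughly 9.8 N of pull, and no verdict came back.

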